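Load the mill spindle

TASK

Load the bench mill: lift the steel spindle off its wooden rest and lay it, without dropping it, in the V-groove of the mill's bed with its brass nose towards the drive head. Then slide it gently along the groove into the head until you feel the nose come up against the sprung stop hidden inside and press that stop in slightly (a few newtons over the sliding friction, never so hard that it bottoms out), and let go, leaving the spindle there against the stop. Do not upset the bowls, jar, cups and spoon standing about.

Things in the scene. Friction and masses are not known exactly. Their poses are not given: they have to be found in the camera images.
- spindle: loose polished steel rod, 30 mm diameter, 150 mm long, about 0.6 kg (0.45 to 0.75), with a 22 mm brass-coloured band at its nose end. Origin at its centre, x along its axis towards the brass nose. At the start it lies in the rest; when lying in the groove its axis is 43.2 mm above the worktop.
- nose (a point): centre of the spindle's brass end face (75 mm along the spindle's +x)
- tail (a point): centre of the spindle's plain end face (75 mm along the spindle's -x); push here
- rest: fixed wooden rest, base 150 x 66 mm, 10 mm thick, with two V saddles (18 mm long, tops 25 mm high) at 55 mm either side of its middle; the 92 mm between them is free for fingers. Origin under its centre at the worktop, x along the spindle it carries. There the spindle's axis is 32.6 mm above the worktop.
- bed: fixed mill bed: green rails 61 mm wide over all, tops 34 mm above the worktop, a dark steel 90-degree V-groove between them, grey foot 74 mm wide. Origin at worktop level below the groove's centre line; x along the groove towards the drive head, z up. The open groove runs from x = -170 to +50 mm, where the head's mouth is; its apex is 22 mm high.
- groove (a point): point on the axis of a spindle lying in the groove, 43.2 mm above the worktop, at bed x = -60 mm: with its centre here the spindle is 35 mm short of the mouth. It stands clear of the rails from 9 mm below its axis upwards. Sliding it takes 3 to 8 N of level push, more (to 15 N) while the pushing finger also presses it down; different in each run.
- head: fixed drive head at the bed's +x end: green hood 62 mm wide, 85 mm long, its top 80 mm above the worktop, with a yellow-edged open mouth; behind it a white motor housing 100 mm wide, 145 mm high, with a black knob. Origin in the mouth plane on the groove's centre line at rail height; x into the head. Spindle clearance in the hood is about 7 mm.
- mouth (a point): centre of the head's mouth on the spindle's axis, axes as the head's. Inside the hood, unseen and not reported, is a sprung rubber stop, its face 20 to 50 mm behind the mouth, different in each run: feel for it. Its spring starts at zero and takes 1.8 N per mm; 12 N (7 mm) bottoms it. When let go, groove friction keeps the spindle pressed on it.
- red_bowl: red plastic soup bowl, 116 mm across the rim, 60 mm high; a loose bystander, origin under its centre
- mint_bowl: pale blue-green mixing bowl, 150 mm across the rim, 70 mm high; a loose bystander, origin under its centre
- spice_jar: amber glass spice jar with a red cap, 48 mm wide, 85 mm high; a loose bystander, origin under its centre
- ramekin: small white cup, 72 mm across, 40 mm high; a loose bystander, origin under its centre
- wood_spoon: wooden spoon lying across, between the robot and the mill; a loose bystander, origin under its centre, x along it
- steel_cup: steel mug, 68 mm wide, 75 mm high, handle to its +y; a loose bystander, origin under its centre
Mind the look-alikes: they are no part of the job. There is more than one size of the spindle; the one meant has the size given above.

How it is judged (in metres and radians):
On the way, in this order (a step that is already met when the one before it is completed fails the run):
1. the spindle lies in the V-groove, nose towards the head, not yet touching the head or its stop (y of spindle in the frame of bed between -0.003 and 0.003 m and z of spindle in the frame of bed between 0.0402 and 0.0462 m and angle between the x axis of spindle and the x axis of bed, either way round below 0.035 rad and x of nose in the frame of bed above -0.03 m and contact force between spindle and head below 0.1 N), for 0.2 s.
2. the spindle, still in the groove, has its nose inside the head and presses the sprung stop with at least 1.2 N (y of spindle in the frame of bed between -0.003 and 0.003 m and z of spindle in the frame of bed between 0.0402 and 0.0462 m and angle between the x axis of spindle and the x axis of bed, either way round below 0.035 rad and x of nose in the frame of mouth above 0.015 m and contact force between spindle and head above 1.2 N), for 0.3 s.
At the end, for the whole second after the job is handed in: The spindle lies in the V-groove (centre within 3 mm of the groove's axis sideways and in height, parallel within 2 degrees), nose at least 15 mm inside the head and still resting against the sprung stop with at least 0.8 N, at rest (y of spindle in the frame of bed between -0.003 and 0.003 m and z of spindle in the frame of bed between 0.0402 and 0.0462 m and angle between the x axis of spindle and the x axis of bed, either way round below 0.035 rad and x of nose in the frame of mouth above 0.015 m and contact force between spindle and head above 0.8 N and linear speed of spindle below 0.01 m/s); the robot touches nothing.
It fails at once if the spindle presses the head or its stop with more than 10 N (the stop bottoms out at 12 N) (contact force between spindle and head above 10 N).
It fails at once if the spindle is dropped (falls faster than 0.5 m/s with no finger on it) (linear speed of spindle above 0.5 m/s and contact force between the fingers and spindle below 0.01 N).
It fails at once if a bowl, jar, cup or spoon is shifted more than 30 mm or tipped (distance of any of red_bowl, mint_bowl, spice_jar, ramekin, wood_spoon, steel_cup from where it was at the start of the episode above 0.03 m or angle between any of red_bowl, mint_bowl, spice_jar, ramekin, wood_spoon, steel_cup's own z axis and vertical above 0.5 rad).
It also fails if it takes over 72 s, if anything falls off the work surface, if the arm or the gripper's body presses on something with over 40 N, if the wrist force passes 120 N, or if a joint passes its speed limit or range.

ROBOT

A 6-joint arm with a two-finger parallel gripper is mounted at the origin on the work surface. World frame = base frame: x ahead of the robot, y to its left, z up, the work surface at z = 0. Lengths are in mm, angles in degrees, forces in N, time in s.
With the tool pointing down it reaches from about 350 to 850 mm from the base axis. Payload 8.1 kg.
Tool frame: the origin (TCP) lies at the very end of the fingers, on their centre line; the grasp point (between the pads) lies 19 mm behind it (pinch_z is the z of the grasp point in the tool frame, in mm); z points along the fingers, y is the direction in which the jaws open and shut (so a half turn about z gives the same grasp; the last joint's range is limited). The gripper opens to 85 mm and grips with 20 to 120 N. Pads are 22 mm wide; open, the fingers measure 114 mm over their backs; the gripper's body (76 mm by 85 mm) begins 54 mm behind the grasp point. The pads swing forward as they close: fully open they stand 13 mm farther back than shut.
Start: joints at [-77.258, 7.471, 85.268, -0, 87.261, -4.893], TCP at [181.798, -571.8, 231.292] pointing down, gripper open.
Joint ranges: [-169.43, 169.43], [-51.17, 129.36], [1.28, 143.12], [-76.62, 256.62], [0, 156.53], [-152.29, 152.29]. Speed limits (degrees/s): [136.94, 136.94, 159.86, 180, 180, 180].

INTERFACE

Orientations are given as [roll, pitch, yaw] about the fixed x, y, z axes, in that order (R = Rz(yaw) Ry(pitch) Rx(roll)).
In Python, from bench import * gives the robot as it stands.
- The arm moves only by the shell command python3 -m creep 'ROWS' [FORCE]. ROWS is a JSON object of lists of equal length, an entry for each row: "translation": the shift along the tool's x, y, z in mm, a list of three; "rotation": the turn, a rotation vector about the tool's x, y, z in rad, a list of three; "claw": the finger opening in mm, from 0 to 85.4. In form: {"translation": [[dx, dy, dz], ...], "rotation": [[ax, ay, az], ...], "claw": [claw, ...]}. A call has 1 to 10 rows; each row shifts and turns the commanded pose from where the row before left it, along the tool's axes as they then stand; what a row does not reach is not made up. A row lasts 1/10 s, in which the tool goes at most 50 mm and 8.59 degrees, less where a joint would pass 70% of its speed; a pose out of reach is approached as far as the arm can. A call is refused whole if a number of a shift passes 50 or a number of a turn 0.15, either way. A call with a gripper value outside its range is refused whole. The fingers move at their own pace and stop on an object; FORCE is the grip in N (left out, the last holds). Time passes only in rows, so rows that do not move let the fingers close. It gives the time, the measured TCP pose, the force and the opening at its end, in the units of the state.
- sense(): the state, without advancing time (a new reading comes with each control period).
- snapshot(name): name is "side" or "top"; returns a dict with "frame" (400x640x3 uint8, red, green, blue), "intrinsics" (3x3 intrinsics, pixels), "extrinsics" (4x4, takes a point from camera to world coordinates). Camera axes: x right, y up, looking along -z (the intrinsics and any distortion apply to the point x, -y, -z); pixel columns grow to the right and rows downward; lengths in mm; the calibration is good to about 2 mm. A picture is of the moment at which its call begins. There is no depth.
- hand_in(): hands the job in, once; it reports no verdict.
The state is a dict: "time": time; "joint_pos": joint angles; "qd": joint speeds; "joint_efforts": joint torques, N m; "tool_pos": TCP position; "tcp_rot": TCP orientation; "ft_force": force on the tool from outside, world axes, zero at the start; "wrist_torque": the same for the moment, N m; "finger_gap": finger opening in mm.
Only numpy, scipy, OpenCV 4.12 (cv2) and the standard library are available. Lean on these libraries where they do the work, as an engineer would, in place of code of your own. Each camera call takes 0.05 s, during which the arm holds its last target.

## Working session

There is one attempt and no reset: what is moved stays moved. The work goes in short steps, Python scripts to look and compute and a shell command to move; the robot and the scene stay as the last step left them, time stands still between calls to the robot, and variables do not carry over. Pictures are saved under pics/ and viewed, and the job is handed in when it is done.

```bash
mkdir -p pics; ls; python3 - <<'E'
from bench import *
import cv2
for n in("side","top"):
    s=snapshot(n); cv2.imwrite(f"pics/{n}0.png",s["frame"][:,:,::-1]); print(n,s["intrinsics"],s["extrinsics"])
s=sense(); print(s)
E
```

```text
pics
side [[444.62937102   0.         327.20001299]
 [  0.         444.62937102 205.77755352]
 [  0.           0.           1.        ]] [[-8.01492768e-01  4.39343435e-01 -4.05692850e-01 -2.13351558e+01]
 [-5.97754955e-01 -6.08192560e-01  5.22293810e-01  7.27787525e+02]
 [-1.72730166e-02  6.61119623e-01  7.50081654e-01  1.12439641e+03]
 [ 0.00000000e+00  0.00000000e+00  0.00000000e+00  1.00000000e+00]]
top [[498.19578096   0.         317.18880925]
 [  0.         498.19578096 206.19251695]
 [  0.           0.           1.        ]] [[ 2.27454589e-02  9.84820396e-01 -1.72079727e-01  2.99122370e+02]
 [-9.99686378e-01  2.06007705e-02 -1.42391351e-02 -3.84052861e+01]
 [-1.04780157e-02  1.72349635e-01  9.84980109e-01  1.39498020e+03]
 [ 0.00000000e+00  0.00000000e+00  0.00000000e+00  1.00000000e+00]]
{'time': 0.1, 'joint_pos': array([-7.72571698e+01,  7.51218993e+00,  8.53238712e+01,  2.28043872e-03,
        8.72619875e+01, -4.89370329e+00]), 'qd': array([ 0.08042927, -0.11185387, -0.26812044,  0.07047336,  0.04404296,
       -0.04635464]), 'joint_efforts': array([ 3.51540157e-04, -5.70952606e+01, -5.01943731e+01, -2.04593116e-04,
        8.14295083e-03,  1.16637264e-05]), 'tool_pos': array([ 181.70389193, -571.29679835,  230.32667897]), 'tcp_rot': array([-1.79902503e+02, -1.06336204e-02,  1.76364135e+01]), 'ft_force': array([-0.1529808 , -0.46650324,  0.5279871 ]), 'wrist_torque': array([-0.00462668,  0.00384252, -0.02298726]), 'finger_gap': 85.23755180947254}
```

View pics/side0.png

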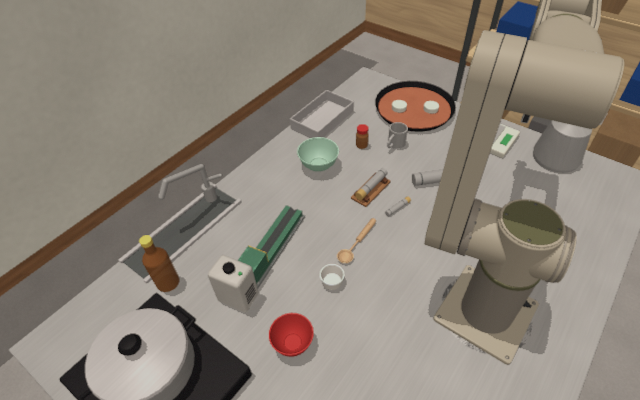

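View pics/top0.png

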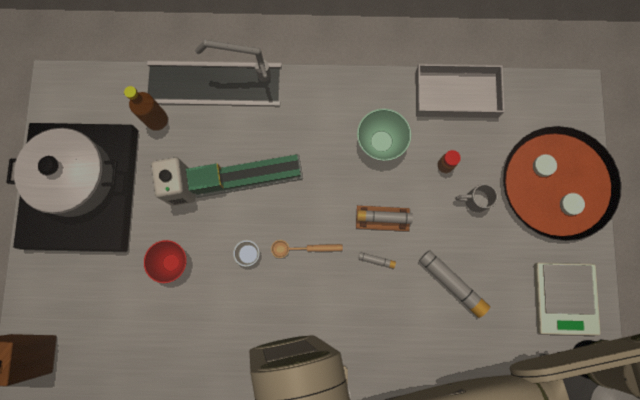

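Three rods show in the top view: one in the wooden rest (384,217), a small one (378,261) and a large one (455,284). I'll enlarge that area and the mill.

```bash
python3 - <<'E'
import cv2
a=cv2.imread("pics/top0.png")
c=cv2.resize(a[190:310,340:500],None,fx=5,fy=5,interpolation=cv2.INTER_CUBIC);cv2.imwrite("pics/c1.png",c)
c=cv2.resize(a[140:215,145:305],None,fx=5,fy=5,interpolation=cv2.INTER_CUBIC);cv2.imwrite("pics/c2.png",c)
a=cv2.imread("pics/side0.png")
c=cv2.resize(a[160:220,340:440],None,fx=8,fy=8,interpolation=cv2.INTER_CUBIC);cv2.imwrite("pics/c3.png",c)
c=cv2.resize(a[200:310,205:310],None,fx=5,fy=5,interpolation=cv2.INTER_CUBIC);cv2.imwrite("pics/c4.png",c)
E
```

```text
(no output)
```

View pics/c1.png

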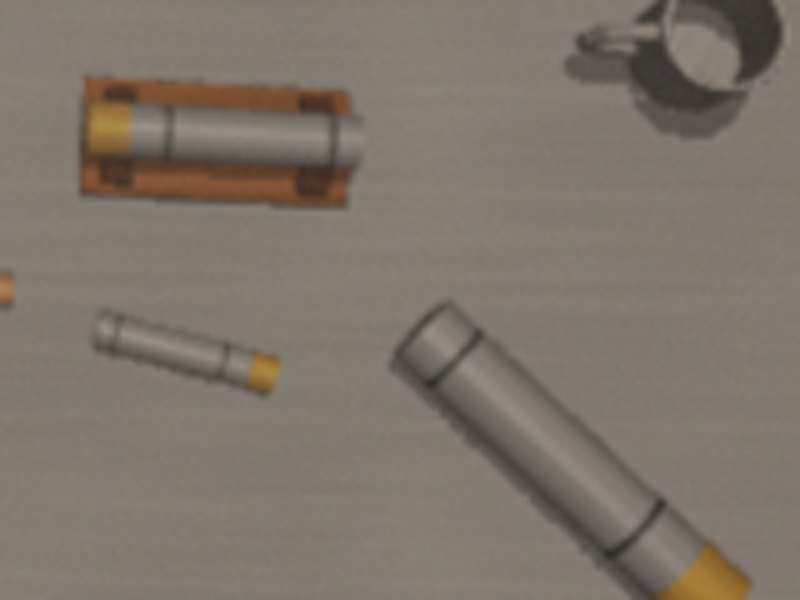

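View pics/c2.png

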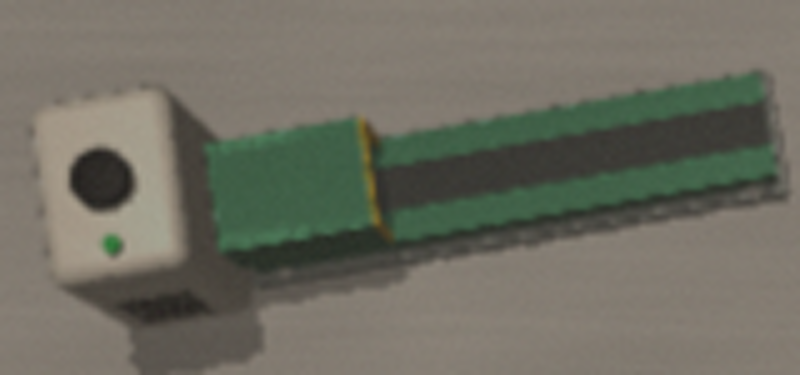

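View pics/c3.png

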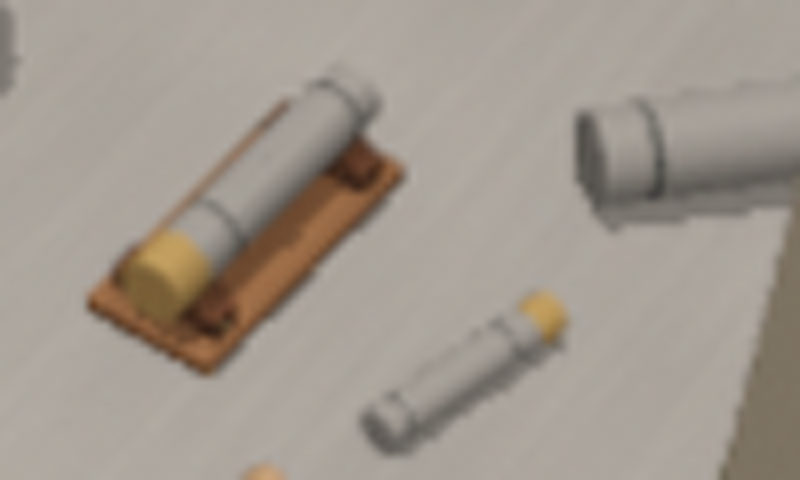

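View pics/c4.png

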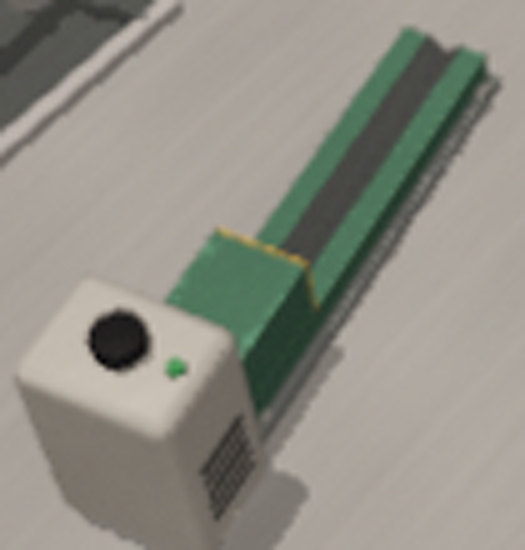

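The rod in the rest (top 384,217) is about 54 px long, roughly 150 mm, with its brass end on the left (362,216), so it is the spindle. The loose one at (378,261) is about 36 px and too small; the one at (455,284) is about 85 px and too big. Next I'll measure the poses.

```bash
cat > h.py <<'E'
import numpy as np, cv2
from scipy.optimize import least_squares
K={};T={}
K['side']=(444.62937102,327.20001299,205.77755352);K['top']=(498.19578096,317.18880925,206.19251695)
T['side']=np.array([[-8.01492768e-01,4.39343435e-01,-4.05692850e-01,-2.13351558e+01],[-5.97754955e-01,-6.08192560e-01,5.22293810e-01,7.27787525e+02],[-1.72730166e-02,6.61119623e-01,7.50081654e-01,1.12439641e+03]])
T['top']=np.array([[2.27454589e-02,9.84820396e-01,-1.72079727e-01,2.99122370e+02],[-9.99686378e-01,2.06007705e-02,-1.42391351e-02,-3.84052861e+01],[-1.04780157e-02,1.72349635e-01,9.84980109e-01,1.39498020e+03]])
def proj(n,P):
    c=(np.atleast_2d(P)-T[n][:,3])@T[n][:,:3]; f,cx,cy=K[n]
    return np.c_[cx+f*c[:,0]/-c[:,2], cy-f*c[:,1]/-c[:,2]]
def ray(n,uv,z):
    f,cx,cy=K[n]; d=T[n][:,:3]@np.array([(uv[0]-cx)/f,-(uv[1]-cy)/f,-1.]); o=T[n][:,3]
    return o+d*(z-o[2])/d[2]
def W(p,l):  # pose (x,y,yawdeg), local pts
    l=np.atleast_2d(l);c,s=np.cos(np.radians(p[2])),np.sin(np.radians(p[2]))
    return np.c_[p[0]+c*l[:,0]-s*l[:,1],p[1]+s*l[:,0]+c*l[:,1],l[:,2]]
def fit(p0,obs):
    r=lambda p:np.concatenate([(proj(n,W(p,l))-uv).ravel() for n,uv,l in obs])
    s=least_squares(r,p0);return s.x,s.fun.reshape(-1,2)
E
python3 - <<'E'
from h import *
np.set_printoptions(precision=2,suppress=True)
def o(p,off,k): return np.array(off)+(np.array(p)+0.5)/k-0.5
# rest: corners, crop c1; nose end left. local x toward nose (world +y)
tc=lambda *p:[('top',o(q,(340,190),5),l) for q,l in p]
R=[((86,76),(75,-33,10)),((348,92),(-75,-33,10)),((346,207),(-75,33,10)),((80,193),(75,33,10))]
s3=lambda *p:[('side',o(q,(340,160),8),l) for q,l in p]
S=[((90,300),(75,-33,10)),((207,372),(75,33,10)),((403,172),(-75,33,10))]
for obs in (tc(*R),s3(*S),tc(*R)+s3(*S)):
    # decide sign of y: try both
    best=None
    for sg in(1,-1):
        ob=[(n,uv,(l[0],sg*l[1],l[2])) for n,uv,l in obs]
        p,e=fit((480,-180,90),ob)
        if best is None or (e**2).sum()<best[2]:best=(p,e,(e**2).sum(),sg)
    print('rest',best[0],best[3],np.abs(best[1]).max())
print('spindle ends top',ray('top',o((88,128),(340,190),5),32.6),ray('top',o((364,143),(340,190),5),32.6))
B=[((766,73),(-170,-30.5,34)),((779,180),(-170,30.5,34)),((387,240),(50,30.5,34)) ]
B2=[((411,28),(-170,-30.5,34)),((487,60),(-170,30.5,34))]
H=[((358,118),(50,-31,80)),((390,240),(50,31,80))]
H2=[((218,229),(50,-31,80)),((307,266),(50,31,80))]
c2=lambda p:[('top',o(q,(145,140),5),l) for q,l in p]
c4=lambda p:[('side',o(q,(205,200),5),l) for q,l in p]
for name,obs in(('toprail',c2(B[:2])),('top',c2(B[:2]+H)),('side',c4(B2+H2)),('both',c2(B[:2]+H)+c4(B2+H2))):
    best=None
    for sg in(1,-1):
        ob=[(n,uv,(l[0],sg*l[1],l[2])) for n,uv,l in obs]
        p,e=fit((600,200,95),ob)
        if best is None or (e**2).sum()<best[2]:best=(p,e,(e**2).sum(),sg)
    print(name,best[0],best[3],best[1].ravel())
E
```

```text
rest [ 511.43 -202.64   87.96] 1 0.4584949210706668
rest [ 506.83 -198.13   88.32] 1 0.9392306148930061
rest [ 510.22 -201.77   88.2 ] 1 1.363113859122251
spindle ends top [ 514.17 -129.91   32.6 ] [ 509.01 -282.13   32.6 ]
toprail [629.14 203.07  98.38] 1 [ 0.03  0.27 -0.03 -0.27]
top [618.43 200.04 102.2 ] 1 [-0.32  0.24  1.05 -0.52  1.08  1.42 -1.77 -1.14]
side [617.36 205.45 100.73] 1 [-0.37 -0.22  0.83 -0.63 -0.44  0.29  0.01  0.35]
both [618.43 202.09 101.58] 1 [-0.81  0.82  0.32  0.11  0.42  1.19 -2.68 -1.33 -0.7  -1.13  0.6  -1.76
  0.22 -0.43  0.82 -0.63]
```

```bash
cat > bed.py <<'E'
from h import *
np.set_printoptions(precision=2,suppress=True)
def edges(n,horiz,rng,lo,hi):
    im=cv2.imread(f"pics/{n}0.png").astype(float); g=im[:,:,1]-im[:,:,2]
    P=[]
    for c in rng:
        l=g[lo(c):hi(c),c] if horiz else g[c,lo(c):hi(c)]
        t=np.interp(np.arange(0,len(l)-1,.05),np.arange(len(l)),l); b=t>22
        d=np.flatnonzero(np.diff(b.astype(int)))*.05
        if len(d)==4: P.append([(c,lo(c)+x) if horiz else (lo(c)+x,c) for x in d])
    return np.array(P)
top=edges('top',True,range(226,296),lambda c:140,lambda c:215)
side=edges('side',False,range(212,246),lambda c:240,lambda c:315)
print(top.shape,side.shape)
def res(p,data,z=34):
    r=[]
    for n,P in data:
        for k in range(4):
            for uv in P[:,k]:
                X=ray(n,uv,z); c,s=np.cos(np.radians(p[1])),np.sin(np.radians(p[1]))
                # lateral offset relative to line through x=p0 at y=200
                y=-(X[0]-p[0])*s+(X[1]-200)*c
                r.append((k,y))
    return np.array(r)
def f(p,data):
    a=res(p,data); out=[]
    k=a[:,0];y=a[:,1]
    tgt={0:p[2],1:p[3],2:-p[3],3:-p[2]}
    return y-np.array([tgt[int(i)] for i in k])
for nm,d in(('top',[('top',top)]),('side',[('side',side)]),('both',[('top',top),('side',side)])):
    s=min((least_squares(f,(620,100,sg*30,sg*12),args=(d,),loss='soft_l1') for sg in(1,-1)),key=lambda s:s.cost)
    print(nm,s.x,np.abs(s.fun).mean())
E
python3 bed.py
```

```text
(70, 4, 2) (34, 4, 2)
top [623.15 101.46 -29.26 -13.73] 0.4836860826650746
side [619.24 101.49 -31.01 -12.89] 1.1537718745545955
both [622.61 101.32 -29.36 -13.61] 1.5434903787701126
```

```bash
python3 - <<'E'
from h import *
np.set_printoptions(precision=1,suppress=True)
o=lambda p,off,k: np.array(off)+(np.array(p)+0.5)/k-0.5
u=np.array([np.cos(np.radians(101.4)),np.sin(np.radians(101.4))])
for n,off,pts in(('top',(145,140),[(766,73),(779,180)]),('side',(205,200),[(411,28),(487,60)])):
    m=np.mean([ray(n,o(p,off,5),34) for p in pts],0); print(n,'tail end',m,'origin',m[:2]+170*u,'groove pt',m[:2]+110*u)
for n,off,pts in(('top',(145,140),[(358,118),(378,234)]),('side',(205,200),[(218,229),(307,266)])):
    q=[ray(n,o(p,off,5),80) for p in pts]; m=np.mean(q,0); print(n,'mouth',m,np.linalg.norm(q[0]-q[1]),'origin',m[:2]-50*u)
# spindle in both: nose face and tail silhouettes
print('side nose',ray('side',o((165,280),(340,160),8),32.6),'tail',ray('side',o((350,92),(340,160),8),32.6))
E
```

```text
top tail end [653.9  34.9  34. ] origin [620.3 201.5] groove pt [632.2 142.7]
side tail end [648.5  40.3  34. ] origin [614.9 206.9] groove pt [626.7 148.1]
top mouth [609.9 251.4  80. ] 66.01578731709961 origin [619.8 202.3]
side mouth [608.3 253.4  80. ] 60.75080705099294 origin [618.2 204.3]
side nose [ 509.7 -137.1   32.6] tail [ 506.7 -277.6   32.6]
```

```bash
python3 -m creep '{"translation": [[36,-21,0],[36,-21,0],[36,-21,0],[36,-21,0],[36,-21,0],[36,-21,0],[36,-21,0],[36,-21,0],[36,-21,0],[36,-21,0]], "rotation": [[0,0,0],[0,0,0],[0,0,0],[0,0,0],[0,0,0],[0,0,0],[0,0,0],[0,0,0],[0,0,0],[0,0,0]], "claw": [70,70,70,70,70,70,70,70,70,70]}' 60; python3 -m creep '{"translation": [[0,0,0],[0,0,0],[0,0,0],[0,0,0],[0,0,0],[0,0,0],[0,0,0],[0,0,0],[0,0,0],[0,0,0]], "rotation": [[0,0,-0.14],[0,0,-0.14],[0,0,-0.14],[0,0,-0.14],[0,0,-0.14],[0,0,-0.14],[0,0,-0.14],[0,0,-0.14],[0,0,-0.112],[0,0,0]], "claw": [70,70,70,70,70,70,70,70,70,70]}'
```

```text
time: 1.1
tool_pos: [461.9, -261.0, 230.9]
tcp_rot: [-180.0, 0.0, 17.6]
ft_force: [1.4, -0.9, -0.7]
finger_gap: 70.0
time: 2.1
tool_pos: [461.0, -262.4, 230.8]
tcp_rot: [-180.0, -0.0, 88.3]
ft_force: [0.3, 0.3, 0.1]
finger_gap: 70.3
```

```bash
cat > to.py <<'E'
import sys; from bench import *; from h import *
np.set_printoptions(precision=2,suppress=True)
from scipy.spatial.transform import Rotation as Ro
def go(x,y,z,yaw):
    s=sense(); R=Ro.from_euler('xyz',s['tcp_rot'],degrees=True); G=Ro.from_euler('xyz',[180,0,yaw],degrees=True)
    d=R.inv().apply(np.array([x,y,z])-s['tool_pos']); print('t',s['time'],'tcp',s['tool_pos'],s['tcp_rot'],'F',s['ft_force'],'gap',s['finger_gap'])
    print('tool shift',d,'rotvec',(R.inv()*G).as_rotvec().round(4))
if __name__=='__main__': go(*map(float,sys.argv[1:5]))
E
python3 to.py 510.5 -204 180 88.2
```

```text
t 2.1 tcp [ 461.02 -262.42  230.81] [-179.96   -0.03   88.32] F [0.29 0.3  0.06] gap 70.25049674645376
tool shift [59.82 47.78 50.81] rotvec [-0. -0.  0.]
```

```bash
python3 -m creep '{"translation": [[15,12,20],[15,12,20],[15,12,20],[15,12,20],[0,0,20],[0,0,20],[0,0,20],[0,0,0]], "rotation": [[0,0,0],[0,0,0],[0,0,0],[0,0,0],[0,0,0],[0,0,0],[0,0,0],[0,0,0]], "claw": [65,65,65,65,65,65,65,65]}'; python3 - <<'E'
from bench import *; import cv2
from h import *
s0=sense()
for n in("side","top"):
    s=snapshot(n); c=s["frame"][:,:,::-1]; u,v=proj(n,s0['tool_pos'])[0]; print(n,u,v)
    u,v=int(u),int(v); u0=max(0,u-60);v0=max(0,v-45)
    cv2.imwrite(f"pics/{n}1.png",cv2.resize(c[v0:v0+90,u0:u0+120],None,fx=6,fy=6,interpolation=cv2.INTER_CUBIC)); print(u0,v0)
E
```

```text
time: 2.9
tool_pos: [508.7, -202.8, 87.7]
tcp_rot: [-179.7, -0.2, 88.0]
ft_force: [-0.5, -0.3, 0.2]
finger_gap: 65.0
side 372.1185483983951 171.67048933839058
312 126
top 386.10723790216355 214.61850561264995
326 169
```

View pics/side1.png

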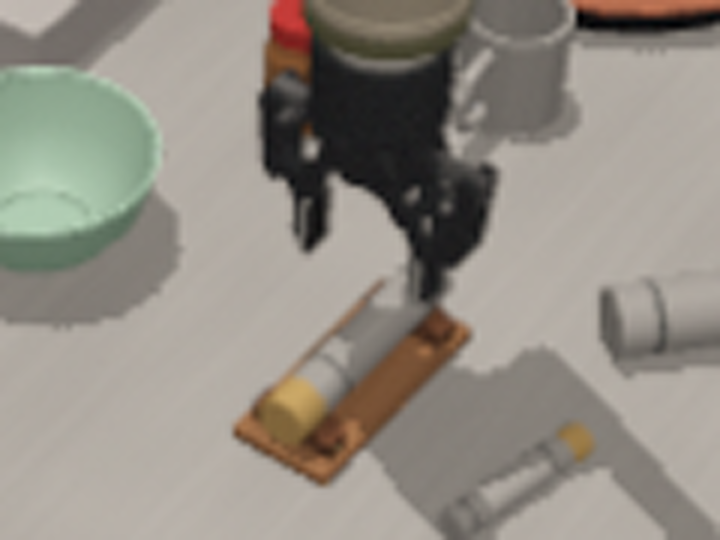

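View pics/top1.png

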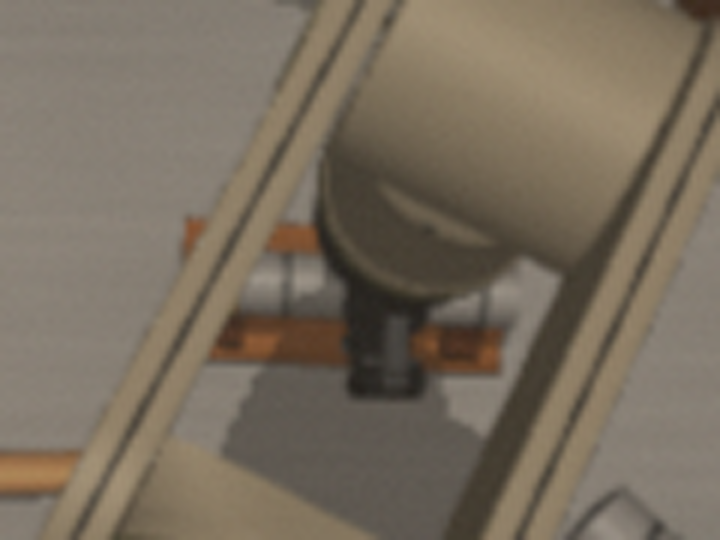

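The pinch is centred over the spindle in the side view: fingertips are at crop (310,248) and (425,300), straddling the rod. Descending.

```bash
python3 -m creep '{"translation": [[-1,1.5,15],[0,0,15],[0,0,15],[0,0,10],[0,0,7],[0,0,0],[0,0,0],[0,0,0]], "rotation": [[0,0,0],[0,0,0],[0,0,0],[0,0,0],[0,0,0],[0,0,0],[0,0,0],[0,0,0]], "claw": [60,60,60,60,60,60,55,55]}'; python3 to.py 510 -204 25.5 88.2
```

```text
time: 3.8
tool_pos: [513.2, -205.5, 30.0]
tcp_rot: [179.9, 0.0, 88.2]
ft_force: [0.8, 0.2, -0.1]
finger_gap: 55.1
t 3.8 tcp [ 513.16 -205.46   30.04] [179.93   0.03  88.22] F [ 0.76  0.18 -0.08] gap 55.138381299733815
tool shift [ 1.36 -3.21  4.54] rotvec [0. 0. 0.]
```

```bash
python3 -m creep '{"translation": [[1,-2.5,4.5],[0,0,0],[0,0,0]], "rotation": [[0,0,0],[0,0,0],[0,0,0]], "claw": [55,50,48]}'; python3 -m creep '{"translation": [[0,0,0],[0,0,0],[0,0,0],[0,0,0],[0,0,0],[0,0,0]], "rotation": [[0,0,0],[0,0,0],[0,0,0],[0,0,0],[0,0,0],[0,0,0]], "claw": [44,40,37,35,33,32]}' 20;python3 to.py 510 -204 25.5 88.2
```

```text
time: 4.1
tool_pos: [509.9, -204.0, 24.7]
tcp_rot: [-180.0, -0.0, 88.2]
ft_force: [-0.6, 0.0, 0.6]
finger_gap: 48.3
time: 4.7
tool_pos: [510.1, -204.1, 24.8]
tcp_rot: [180.0, -0.0, 88.2]
ft_force: [-0.2, 0.1, -0.3]
finger_gap: 31.9
t 4.7 tcp [ 510.1  -204.08   24.8 ] [180.    -0.    88.22] F [-0.17  0.06 -0.28] gap 31.927707302846503
tool shift [ 0.07 -0.11 -0.7 ] rotvec [ 0. -0.  0.]
```

```bash
python3 -m creep '{"translation": [[0,0,0],[0,0,0],[0,0,0],[0,0,0],[0,0,0]], "rotation": [[0,0,0],[0,0,0],[0,0,0],[0,0,0],[0,0,0]], "claw": [26,22,20,20,20]}' 60; python3 -m creep '{"translation": [[0,0,-2],[0,0,-4],[0,0,-8],[0,0,-15],[0,0,-20],[0,0,-20],[0,0,-15],[0,0,-8],[0,0,0],[0,0,0]], "rotation": [[0,0,0],[0,0,0],[0,0,0],[0,0,0],[0,0,0],[0,0,0],[0,0,0],[0,0,0],[0,0,0],[0,0,0]], "claw": [20,20,20,20,20,20,20,20,20,20]}';python3 to.py 633 145 117 101.4
python3 - <<'E'
from bench import *; import cv2
from h import *
s0=sense()
for n in("side",):
    s=snapshot(n); c=s["frame"][:,:,::-1]; u,v=proj(n,s0['tool_pos'])[0]; print(n,u,v)
    u,v=int(u),int(v); u0=max(0,u-60);v0=max(0,v-45)
    cv2.imwrite(f"pics/{n}2.png",cv2.resize(c[v0:v0+90,u0:u0+120],None,fx=6,fy=6,interpolation=cv2.INTER_CUBIC)); print(u0,v0)
E
```

```text
time: 5.2
tool_pos: [510.7, -204.2, 25.2]
tcp_rot: [179.9, 0.0, 88.2]
ft_force: [4.2, 0.9, 2.7]
finger_gap: 28.0
time: 6.2
tool_pos: [509.7, -203.9, 116.2]
tcp_rot: [-180.0, -0.0, 88.2]
ft_force: [-0.9, -0.4, -7.5]
finger_gap: 27.6
t 6.2 tcp [ 509.7  -203.91  116.25] [-179.96   -0.02   88.23] F [-0.87 -0.38 -7.47] gap 27.600994562524125
tool shift [352.56 112.44  -0.73] rotvec [-0.   -0.   -0.23]
side 372.5460285521895 165.08684900679037
312 120
```

View pics/side2.png

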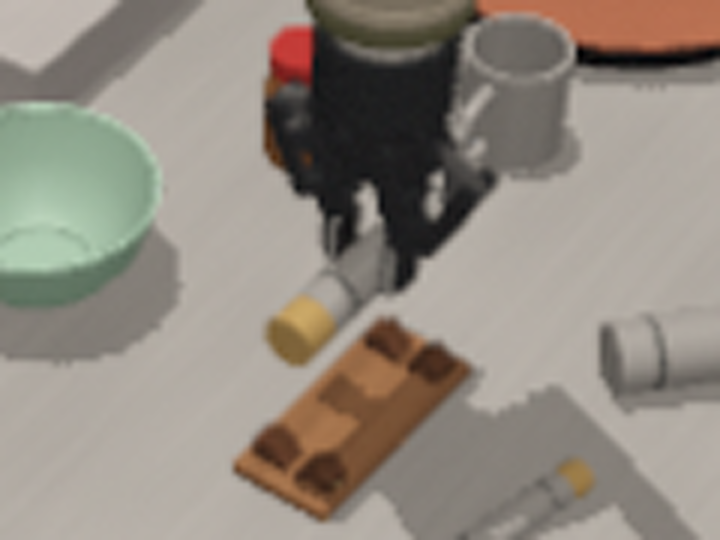

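```bash
python3 - <<'E'
from h import *
c,s=np.cos(np.radians(88.2)),np.sin(np.radians(88.2))
for z in (108,116,124,130):
  print(z,[(proj('side',[509.7+c*a,-204+s*a,z])[0]-[312,120])*6 for a in (75,)])
E
python3 -m creep '{"translation": [[0,0,0],[0,0,0]], "rotation": [[0,0,0],[0,0,0]], "claw": [20,20]}';python3 to.py 633 145 117 101.4
```

```text
108 [array([282.39273313, 358.49061261])]
116 [array([282.94095799, 347.89634034])]
124 [array([283.49383496, 337.2121675 ])]
130 [array([283.91158138, 329.13935006])]
time: 6.45
tool_pos: [509.5, -203.8, 115.7]
tcp_rot: [-179.9, -0.0, 88.2]
ft_force: [0.2, -0.3, -6.3]
finger_gap: 27.6
t 6.45 tcp [ 509.48 -203.77  115.74] [-179.91   -0.05   88.22] F [ 0.17 -0.25 -6.34] gap 27.589158734156392
tool shift [352.44 112.63  -1.16] rotvec [-0.   -0.   -0.23]
```

The nose is at crop (297,335), which matches a level rod held 7 to 8 mm above the TCP; weight is about 6.3 N. Moving over the bed.

```bash
python3 -m creep '{"translation": [[15,5,0],[25,8,0],[35,11,0],[40,13,0],[45,14,0],[45,14,0],[45,14,0],[40,13,0],[35,11,0],[15,5,0]], "rotation": [[0,0,0],[0,0,0],[0,0,0],[0,0,0],[0,0,0],[0,0,0],[0,0,0],[0,0,0],[0,0,0],[0,0,0]], "claw": [20,20,20,20,20,20,20,20,20,20]}'; python3 -m creep '{"translation": [[8,3,0],[4,1,0],[0,0,0],[0,0,0],[0,0,0],[0,0,0]], "rotation": [[0,0,-0.05],[0,0,-0.08],[0,0,-0.08],[0,0,-0.02],[0,0,0],[0,0,0]], "claw": [20,20,20,20,20,20]}';python3 to.py 633 145 80 101.4
python3 - <<'E'
from bench import *; import cv2
from h import *
s0=sense()
for n in("side","top"):
    s=snapshot(n); c=s["frame"][:,:,::-1]; u,v=proj(n,s0['tool_pos'])[0]; print(n,u,v)
    cv2.imwrite(f"pics/{n}3f.png",c)
    u,v=int(u),int(v); u0=max(0,u-60);v0=max(0,v-45)
    cv2.imwrite(f"pics/{n}3.png",cv2.resize(c[v0:v0+90,u0:u0+120],None,fx=6,fy=6,interpolation=cv2.INTER_CUBIC)); print(u0,v0)
E
```

```text
time: 7.45
tool_pos: [628.7, 137.0, 116.3]
tcp_rot: [-180.0, -0.1, 88.4]
ft_force: [-0.2, -0.3, -6.8]
finger_gap: 27.8
time: 8.05
tool_pos: [632.6, 144.2, 116.6]
tcp_rot: [-180.0, 0.0, 101.3]
ft_force: [0.3, -0.1, -7.6]
finger_gap: 27.6
t 8.05 tcp [632.6  144.16 116.61] [-179.98    0.    101.28] F [ 0.28 -0.08 -7.63] gap 27.63409784460156
tool shift [ 0.74  0.57 36.61] rotvec [-0.  0. -0.]
side 274.2699486981285 213.82702027286493
214 168
top 256.1836631787729 163.9493692262618
196 118
```

View pics/side3.png

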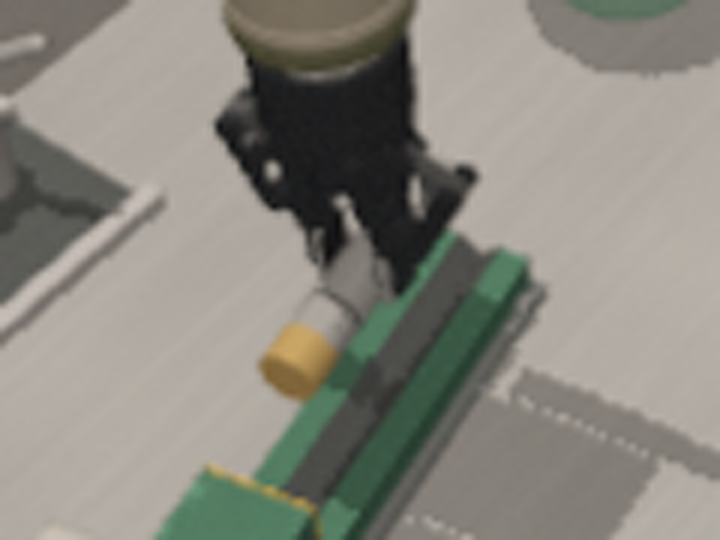

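View pics/top3.png

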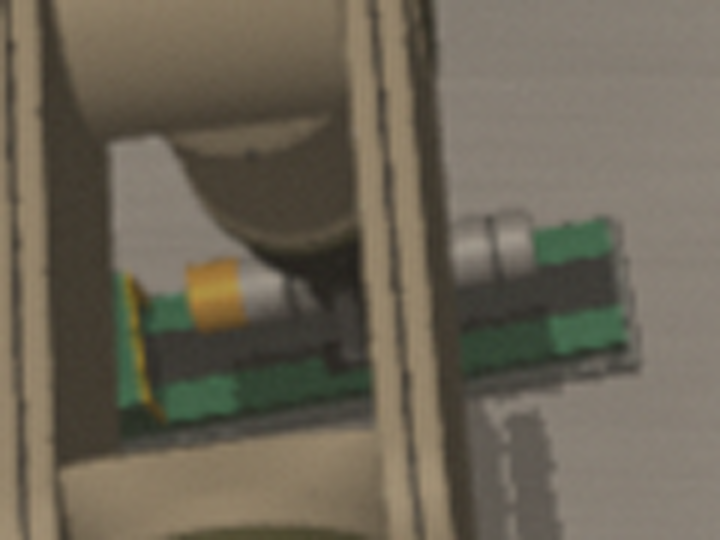

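```bash
python3 -m creep '{"translation": [[0.5,0.5,10],[0,0,15],[0,0,15],[0,0,13],[0,0,5],[0,0,0],[0,0,0],[0,0,0]], "rotation": [[0,0,0],[0,0,0],[0,0,0],[0,0,0],[0,0,0],[0,0,0],[0,0,0],[0,0,0]], "claw": [20,20,20,20,20,20,20,20]}';python3 to.py 633 145 36 101.4
python3 - <<'E'
from bench import *; import cv2
from h import *
s0=sense()
for n in("side","top"):
    s=snapshot(n); c=s["frame"][:,:,::-1]; u,v=proj(n,s0['tool_pos'])[0]; print(n,u,v)
    cv2.imwrite(f"pics/{n}4f.png",c)
    u,v=int(u),int(v); u0=max(0,u-50);v0=max(0,v-35)
    cv2.imwrite(f"pics/{n}4.png",cv2.resize(c[v0:v0+70,u0:u0+100],None,fx=8,fy=8,interpolation=cv2.INTER_CUBIC)); print(u0,v0)
    # expected centre-line of spindle 
    u=np.array([np.cos(np.radians(101.3)),np.sin(np.radians(101.3)),0])
    for a in(-75,75):
        C=s0['tool_pos']+[0,0,7.5]+a*u; print(a,(proj(n,C)[0]-[u0,v0])*8)
E
```

```text
time: 8.95
tool_pos: [634.0, 145.0, 59.9]
tcp_rot: [179.9, 0.0, 101.4]
ft_force: [-0.6, 0.4, -5.7]
finger_gap: 27.7
t 8.95 tcp [633.99 145.03  59.91] [179.89   0.01 101.4 ] F [-0.56  0.4  -5.71] gap 27.652039284088485
tool shift [ 0.16 -1.02 23.91] rotvec [0. 0. 0.]
side 275.7068726133796 225.72888199352514
225 190
-75 [498.00809998 139.53975153]
75 [302.87267655 416.58010792]
top 258.5840471223442 168.71149563857614
208 133
-75 [617.3871902  242.92225769]
75 [185.96827273 317.77137078]
```

View pics/side4.png

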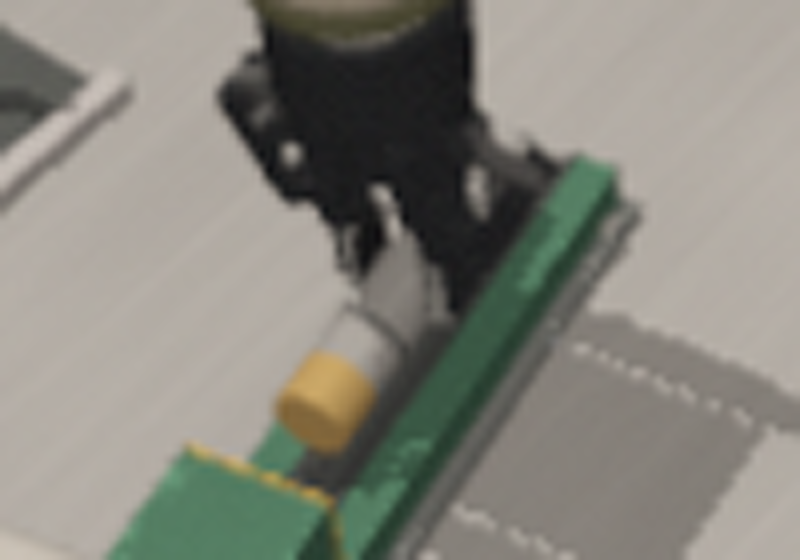

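View pics/top4.png

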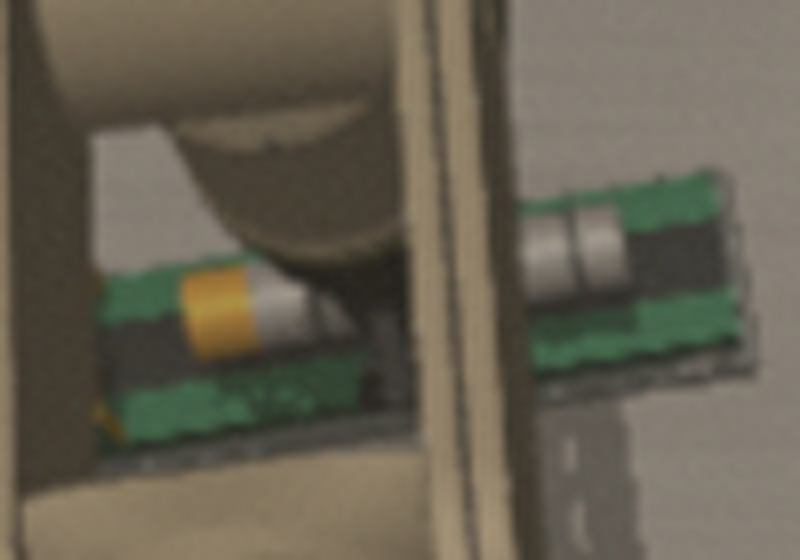

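The spindle is centred over the groove within about 1 mm. Lowering, then feeling for contact.

```bash
python3 -m creep '{"translation": [[0,-1,6],[0,0,8],[0,0,5],[0,0,2],[0,0,0],[0,0,0]], "rotation": [[0,0,0],[0,0,0],[0,0,0],[0,0,0],[0,0,0],[0,0,0]], "claw": [20,20,20,20,20,20]}';python3 to.py 633 145 36 101.4
```

```text
time: 9.65
tool_pos: [632.0, 144.7, 37.6]
tcp_rot: [-180.0, 0.0, 101.4]
ft_force: [0.1, 0.9, -6.8]
finger_gap: 27.6
t 9.65 tcp [632.04 144.66  37.62] [-179.98    0.    101.4 ] F [ 0.13  0.94 -6.84] gap 27.610796662253897
tool shift [0.14 1.01 1.62] rotvec [-0.  0. -0.]
```

```bash
python3 -m creep '{"translation": [[0,0,1],[0,0,0.5],[0,0,0]], "rotation": [[0,0,0],[0,0,0],[0,0,0]], "claw": [20,20,20]}';python3 to.py 633 145 36 101.4
```

```text
time: 9.95
tool_pos: [632.7, 144.8, 36.8]
tcp_rot: [179.9, 0.0, 101.4]
ft_force: [0.9, 0.1, -3.8]
finger_gap: 28.0
t 9.95 tcp [632.68 144.81  36.79] [179.93   0.   101.4 ] F [ 0.87  0.05 -3.78] gap 28.035318041255664
tool shift [0.12 0.35 0.79] rotvec [0. 0. 0.]
```

```bash
python3 -m creep '{"translation": [[0,0,0.5],[0,0,0]], "rotation": [[0,0,0],[0,0,0]], "claw": [20,20]}';python3 to.py 633 145 36 101.4;python3 -m creep '{"translation": [[0,0,0.5],[0,0,0]], "rotation": [[0,0,0],[0,0,0]], "claw": [20,20]}';python3 to.py 633 145 36 101.4
```

```text
time: 10.15
tool_pos: [632.9, 144.8, 36.5]
tcp_rot: [179.9, 0.0, 101.4]
ft_force: [2.4, -0.5, -1.8]
finger_gap: 27.5
t 10.15 tcp [632.89 144.83  36.54] [179.91   0.   101.4 ] F [ 2.36 -0.48 -1.81] gap 27.544135118599684
tool shift [0.14 0.14 0.54] rotvec [0. 0. 0.]
time: 10.35
tool_pos: [633.1, 144.9, 36.3]
tcp_rot: [179.9, 0.0, 101.4]
ft_force: [3.0, 0.6, 1.5]
finger_gap: 27.6
t 10.35 tcp [633.11 144.88  36.26] [179.88   0.01 101.4 ] F [2.99 0.63 1.53] gap 27.64549057010801
tool shift [ 0.14 -0.08  0.26] rotvec [0. 0. 0.]
```

```bash
python3 -m creep '{"translation": [[0,0.8,0.3],[0,0,0],[0,0,0]], "rotation": [[0,0,0],[0,0,0],[0,0,0]], "claw": [20,20,20]}';python3 to.py 633 145 36 101.4
```

```text
time: 10.65
tool_pos: [633.5, 144.9, 35.9]
tcp_rot: [179.9, 0.0, 101.4]
ft_force: [0.3, 0.2, 5.2]
finger_gap: 27.9
t 10.65 tcp [633.49 144.89  35.88] [179.94   0.01 101.41] F [0.33 0.15 5.18] gap 27.89017071152092
tool shift [ 0.21 -0.45 -0.12] rotvec [0. 0. 0.]
```

```bash
python3 -m creep '{"translation": [[0,0,0],[0,0,0],[0,0,0],[0,0,0],[0,0,0],[0,0,0]], "rotation": [[0,0,0],[0,0,0],[0,0,0],[0,0,0],[0,0,0],[0,0,0]], "claw": [26,28,30,32,34,36]}' 20;python3 to.py 633 145 36 101.4
```

```text
time: 11.25
tool_pos: [632.2, 144.8, 34.3]
tcp_rot: [-179.9, -0.0, 101.4]
ft_force: [-0.4, 0.0, 0.1]
finger_gap: 35.7
t 11.25 tcp [632.22 144.78  34.31] [-179.91   -0.01  101.4 ] F [-0.43  0.04  0.12] gap 35.72162653568919
tool shift [ 0.06  0.8  -1.69] rotvec [-0. -0. -0.]
```

```bash
python3 -m creep '{"translation": [[0,0.5,-1],[0,0,-5],[0,0,-15],[0,0,-20],[0,0,-20],[-15,0,0],[-30,0,0],[-30,0,0],[-25,0,0],[-5,0,0]], "rotation": [[0,0,0],[0,0,0],[0,0,0],[0,0,0],[0,0,0],[0,0,0],[0,0,0],[0,0,0],[0,0,0],[0,0,0]], "claw": [44,48,48,48,48,40,30,20,10,0]}';python3 -m creep '{"translation": [[0,0,0],[0,0,0]], "rotation": [[0,0,0],[0,0,0]], "claw": [0,0]}';python3 to.py 653.5 43.2 38 101.4
python3 - <<'E'
from bench import *; import cv2
from h import *
s0=sense()
for n in("side","top"):
    s=snapshot(n); c=s["frame"][:,:,::-1]
    cv2.imwrite(f"pics/{n}5f.png",c)
    u0,v0=(205,190) if n=='side' else (190,130)
    cv2.imwrite(f"pics/{n}5.png",cv2.resize(c[v0:v0+75,u0:u0+115],None,fx=7,fy=7,interpolation=cv2.INTER_CUBIC)); print(u0,v0)
E
```

```text
time: 12.25
tool_pos: [654.6, 38.3, 96.1]
tcp_rot: [180.0, 0.1, 101.2]
ft_force: [-0.5, -1.2, 0.9]
finger_gap: 0.2
time: 12.45
tool_pos: [654.0, 42.4, 95.9]
tcp_rot: [-180.0, -0.0, 101.4]
ft_force: [0.4, 0.4, -0.8]
finger_gap: 0.2
t 12.45 tcp [653.99  42.37  95.9 ] [-179.99   -0.02  101.39] F [ 0.41  0.4  -0.79] gap 0.15542064680497703
tool shift [ 0.89 -0.31 57.9 ] rotvec [-0. -0. -0.]
205 190
190 130
```

View pics/side5.png

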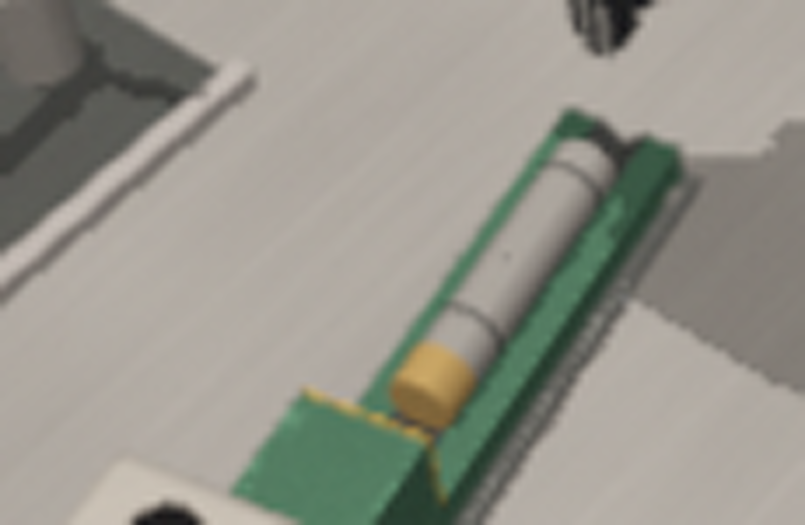

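View pics/top5.png

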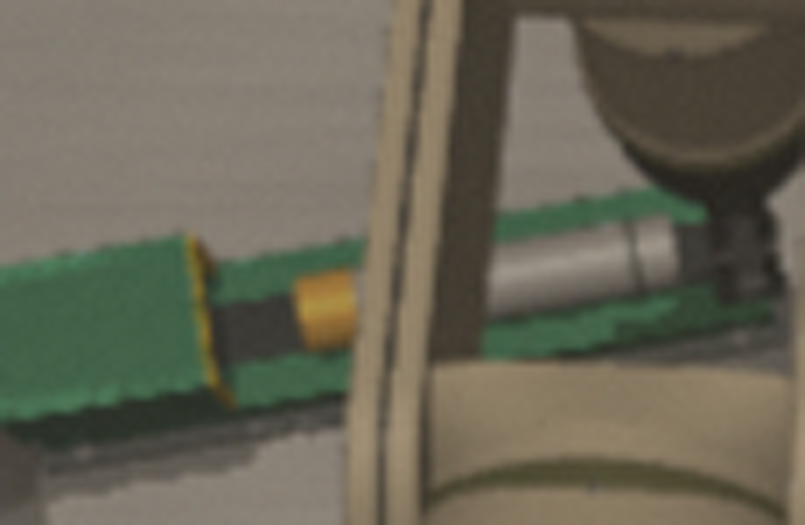

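The spindle lies in the groove, nose towards the head: brass at top crop (325,310), tail at (678,252), a clear gap to the mouth edge at (205,320).

```bash
python3 - <<'E'
from h import *
u=np.array([np.cos(np.radians(101.4)),np.sin(np.radians(101.4)),0])
for n,off,t,no in(('top',(190,130),(679,252),(298,316)),('side',(205,190),(596,150),(420,400))):
    T_=ray(n,np.array(off)+(np.array(t)+.5)/7-.5,43.2);N=ray(n,np.array(off)+(np.array(no)+.5)/7-.5,43.2)
    print(n,T_,N,(T_-np.array([654,42.4,43.2]))@u,(N-np.array([654,42.4,43.2]))@u)
E
python3 to.py 653.5 43.2 38.5 101.4
```

```text
top [648.78368897  69.36574286  43.2       ] [619.47587076 220.45976102  43.2       ] 27.464782591656522 181.37079865610266
side [647.7807195   63.45988294  43.2       ] [618.05815455 216.82031055  43.2       ] 21.873682627830608 178.08337228426893
t 12.55 tcp [653.94  43.    95.88] [-179.99   -0.02  101.46] F [ 0.35 -0.27 -0.28] gap 0.08693927229339046
tool shift [ 0.27 -0.37 57.38] rotvec [-0. -0.  0.]
```

```bash
python3 -m creep '{"translation": [[0,0,10],[0,0,15],[0,0,15],[0,0,10],[0,0,5],[0,0,2],[0,0,0],[0,0,0],[0,0,0]], "rotation": [[0,0,0],[0,0,0],[0,0,0],[0,0,0],[0,0,0],[0,0,0],[0,0,0],[0,0,0],[0,0,0]], "claw": [0,0,0,0,0,0,0,0,0]}' 30;python3 to.py 653.5 43.2 38.5 101.4
```

```text
time: 13.45
tool_pos: [654.9, 42.0, 39.9]
tcp_rot: [179.9, 0.0, 101.4]
ft_force: [0.3, 0.1, 0.5]
finger_gap: -0.4
t 13.45 tcp [654.87  41.98  39.9 ] [179.92   0.02 101.4 ] F [0.34 0.1  0.52] gap -0.39112042149328846
tool shift [ 1.46 -1.1   1.4 ] rotvec [ 0.  0. -0.]
```

```bash
cat > f.py <<'E'
from bench import *; from h import *
s=sense();u=np.array([np.cos(np.radians(101.4)),np.sin(np.radians(101.4))])
p=s['tool_pos'];d=p[:2]-np.array([622-.2016*3,203.])
print('t %.2f axial %.2f lat %.2f z %.2f | bedx %.1f lat %.1f z %.1f'%(s['time'],-s['ft_force'][:2]@u,s['ft_force'][:2]@[u[1],-u[0]],s['ft_force'][2],d@u,d@[u[1],-u[0]],p[2]))
E
python3 -m creep '{"translation": [[2,-1,0.5],[2,0,0],[2,0,0],[2,0,0],[1,0,0],[1,0,0]], "rotation": [[0,0,0],[0,0,0],[0,0,0],[0,0,0],[0,0,0],[0,0,0]], "claw": [0,0,0,0,0,0]}' >/dev/null;python3 f.py;python3 -m creep '{"translation": [[1,0,0],[1,0,0],[1,0,0]], "rotation": [[0,0,0],[0,0,0],[0,0,0]], "claw": [0,0,0]}'>/dev/null;python3 f.py;python3 -m creep '{"translation": [[1,0,0],[1,0,0],[1,0,0]], "rotation": [[0,0,0],[0,0,0],[0,0,0]], "claw": [0,0,0]}'>/dev/null;python3 f.py
```

```text
t 14.05 axial 0.53 lat -0.56 z -0.72 | bedx -154.1 lat -0.7 z 38.5
t 14.35 axial 0.21 lat -0.17 z -0.12 | bedx -151.2 lat -0.7 z 38.5
t 14.65 axial 0.57 lat -0.82 z 0.33 | bedx -148.2 lat -0.7 z 38.5
```

```bash
python3 -m creep '{"translation": [[1,0,0],[1,0,0],[1,0,0]], "rotation": [[0,0,0],[0,0,0],[0,0,0]], "claw": [0,0,0]}'>/dev/null;python3 f.py;python3 -m creep '{"translation": [[1,0,0],[1,0,0],[1,0,0]], "rotation": [[0,0,0],[0,0,0],[0,0,0]], "claw": [0,0,0]}'>/dev/null;python3 f.py;python3 -m creep '{"translation": [[1,0,0],[1,0,0],[1,0,0]], "rotation": [[0,0,0],[0,0,0],[0,0,0]], "claw": [0,0,0]}'>/dev/null;python3 f.py
```

```text
t 14.95 axial 5.18 lat -0.11 z -0.66 | bedx -145.9 lat -0.7 z 38.5
t 15.25 axial 4.68 lat -0.90 z -0.66 | bedx -143.2 lat -0.7 z 38.5
t 15.55 axial 5.45 lat 0.23 z -1.87 | bedx -140.2 lat -0.7 z 38.5
```

Contact, and the spindle slides at about 5 N. Sliding on to just short of where the stop could be.

```bash
python3 -m creep '{"translation": [[2,0,0],[2,0,0],[2,0,0],[2,0,0],[2,0,0],[2,0,0],[2,0,0],[2,0,0],[2,0,0],[2,0,0]], "rotation": [[0,0,0],[0,0,0],[0,0,0],[0,0,0],[0,0,0],[0,0,0],[0,0,0],[0,0,0],[0,0,0],[0,0,0]], "claw": [0,0,0,0,0,0,0,0,0,0]}'>/dev/null;python3 f.py;python3 -m creep '{"translation": [[2,0,0],[2,0,0],[2,0,0],[2,0,0],[1,0,0],[1,0,0],[1,0,0],[1,0,0],[1,0,0],[1,0,0]], "rotation": [[0,0,0],[0,0,0],[0,0,0],[0,0,0],[0,0,0],[0,0,0],[0,0,0],[0,0,0],[0,0,0],[0,0,0]], "claw": [0,0,0,0,0,0,0,0,0,0]}'>/dev/null;python3 f.py
```

```text
t 16.55 axial 5.17 lat -0.78 z -0.18 | bedx -120.2 lat -0.7 z 38.5
t 17.55 axial 5.31 lat -0.55 z 0.10 | bedx -106.1 lat -0.7 z 38.5
```

```bash
python3 -m creep '{"translation": [[1,0,0],[1,0,0],[1,0,0],[1,0,0],[1,0,0],[1,0,0],[1,0,0],[1,0,0]], "rotation": [[0,0,0],[0,0,0],[0,0,0],[0,0,0],[0,0,0],[0,0,0],[0,0,0],[0,0,0]], "claw": [0,0,0,0,0,0,0,0]}'>/dev/null;python3 f.py;python3 -m creep '{"translation": [[1,0,0],[1,0,0]], "rotation": [[0,0,0],[0,0,0]], "claw": [0,0]}'>/dev/null;python3 f.py;python3 -m creep '{"translation": [[1,0,0],[1,0,0]], "rotation": [[0,0,0],[0,0,0]], "claw": [0,0]}'>/dev/null;python3 f.py
```

```text
t 18.35 axial 4.75 lat -1.00 z -0.96 | bedx -98.1 lat -0.7 z 38.5
t 18.55 axial 6.31 lat -0.40 z -0.09 | bedx -96.1 lat -0.7 z 38.5
t 18.75 axial 5.16 lat 0.26 z -0.46 | bedx -94.1 lat -0.7 z 38.5
```

```bash
python3 -m creep '{"translation": [[1,0,0],[1,0,0]], "rotation": [[0,0,0],[0,0,0]], "claw": [0,0]}'>/dev/null;python3 f.py
```

```text
t 18.95 axial 5.31 lat -0.77 z -0.55 | bedx -92.1 lat -0.7 z 38.5
```

```bash
python3 -m creep '{"translation": [[1,0,0],[1,0,0]], "rotation": [[0,0,0],[0,0,0]], "claw": [0,0]}'>/dev/null;python3 f.py
```

```text
t 19.15 axial 5.51 lat -0.18 z 0.42 | bedx -90.1 lat -0.7 z 38.5
```

```bash
python3 -m creep '{"translation": [[1,0,0],[1,0,0]], "rotation": [[0,0,0],[0,0,0]], "claw": [0,0]}'>/dev/null;python3 f.py
```

```text
t 19.35 axial 5.06 lat 0.13 z -0.72 | bedx -88.1 lat -0.7 z 38.5
```

```bash
echo "
import sys; sys.exit(int(-s['ft_force'][:2]@u>7.2))" >> f.py
python3 -m creep '{"translation": [[1,0,0],[1,0,0]], "rotation": [[0,0,0],[0,0,0]], "claw": [0,0]}'>/dev/null;python3 f.py && python3 -m creep '{"translation": [[1,0,0],[1,0,0]], "rotation": [[0,0,0],[0,0,0]], "claw": [0,0]}'>/dev/null && python3 f.py && python3 -m creep '{"translation": [[1,0,0],[1,0,0]], "rotation": [[0,0,0],[0,0,0]], "claw": [0,0]}'>/dev/null && python3 f.py && python3 -m creep '{"translation": [[1,0,0],[1,0,0]], "rotation": [[0,0,0],[0,0,0]], "claw": [0,0]}'>/dev/null && python3 f.py && python3 -m creep '{"translation": [[1,0,0],[1,0,0]], "rotation": [[0,0,0],[0,0,0]], "claw": [0,0]}'>/dev/null && python3 f.py
```

```text
t 19.55 axial 4.93 lat -0.65 z 0.01 | bedx -86.1 lat -0.7 z 38.5
t 19.75 axial 5.87 lat -0.55 z -0.35 | bedx -84.1 lat -0.7 z 38.5
t 19.95 axial 5.42 lat 0.04 z 0.02 | bedx -82.1 lat -0.7 z 38.5
t 20.15 axial 5.72 lat -0.34 z 0.06 | bedx -80.1 lat -0.7 z 38.5
t 20.35 axial 5.88 lat 0.41 z -0.14 | bedx -78.1 lat -0.7 z 38.5
```

```bash
python3 -m creep '{"translation": [[1,0,0],[1,0,0]], "rotation": [[0,0,0],[0,0,0]], "claw": [0,0]}'>/dev/null;python3 f.py && python3 -m creep '{"translation": [[1,0,0],[1,0,0]], "rotation": [[0,0,0],[0,0,0]], "claw": [0,0]}'>/dev/null && python3 f.py && python3 -m creep '{"translation": [[1,0,0],[1,0,0]], "rotation": [[0,0,0],[0,0,0]], "claw": [0,0]}'>/dev/null && python3 f.py && python3 -m creep '{"translation": [[1,0,0],[1,0,0]], "rotation": [[0,0,0],[0,0,0]], "claw": [0,0]}'>/dev/null && python3 f.py && python3 -m creep '{"translation": [[1,0,0],[1,0,0]], "rotation": [[0,0,0],[0,0,0]], "claw": [0,0]}'>/dev/null && python3 f.py
```

```text
t 20.55 axial 5.65 lat 0.44 z 0.90 | bedx -76.1 lat -0.7 z 38.5
t 20.75 axial 5.04 lat -0.18 z -0.23 | bedx -74.1 lat -0.7 z 38.5
t 20.95 axial 6.35 lat -0.89 z 0.81 | bedx -72.2 lat -0.8 z 38.5
t 21.15 axial 5.55 lat -0.33 z 0.01 | bedx -70.1 lat -0.7 z 38.5
t 21.35 axial 5.85 lat 0.21 z 0.72 | bedx -68.2 lat -0.7 z 38.5
```

```bash
python3 -m creep '{"translation": [[1,0,0],[1,0,0]], "rotation": [[0,0,0],[0,0,0]], "claw": [0,0]}'>/dev/null;python3 f.py && python3 -m creep '{"translation": [[1,0,0],[1,0,0]], "rotation": [[0,0,0],[0,0,0]], "claw": [0,0]}'>/dev/null && python3 f.py && python3 -m creep '{"translation": [[1,0,0],[1,0,0]], "rotation": [[0,0,0],[0,0,0]], "claw": [0,0]}'>/dev/null && python3 f.py && python3 -m creep '{"translation": [[1,0,0],[1,0,0]], "rotation": [[0,0,0],[0,0,0]], "claw": [0,0]}'>/dev/null && python3 f.py
```

```text
t 21.55 axial 7.94 lat -1.15 z 0.28 | bedx -66.3 lat -0.7 z 38.5
```

The axial force has risen from 5.5 to 7.9 N, so this is probably the stop. Continuing in half-millimetre steps.

```bash
python3 -m creep '{"translation": [[0,0,0],[0,0,0]], "rotation": [[0,0,0],[0,0,0]], "claw": [0,0]}'>/dev/null;python3 f.py; python3 -m creep '{"translation": [[0.5,0,0],[0,0,0]], "rotation": [[0,0,0],[0,0,0]], "claw": [0,0]}'>/dev/null;python3 f.py
```

```text
t 21.75 axial 5.82 lat -0.35 z 0.74 | bedx -66.2 lat -0.7 z 38.5
t 21.95 axial 6.90 lat -1.35 z -0.76 | bedx -66.0 lat -0.7 z 38.5
```

```bash
python3 -m creep '{"translation": [[0.5,0,0],[0.5,0,0]], "rotation": [[0,0,0],[0,0,0]], "claw": [0,0]}'>/dev/null;python3 f.py;
```

```text
t 22.15 axial 9.49 lat -0.87 z -0.79 | bedx -65.4 lat -0.7 z 38.5
```

```bash
python3 -m creep '{"translation": [[0.5,0,0],[0,0,0]], "rotation": [[0,0,0],[0,0,0]], "claw": [0,0]}'>/dev/null;python3 f.py;
```

```text
t 22.35 axial 8.07 lat -0.30 z 0.57 | bedx -65.0 lat -0.7 z 38.5
```

```bash
python3 -m creep '{"translation": [[0.5,0,0]], "rotation": [[0,0,0]], "claw": [0]}'>/dev/null;python3 f.py;python3 -m creep '{"translation": [[0,0,0],[0,0,0],[0,0,0]], "rotation": [[0,0,0],[0,0,0],[0,0,0]], "claw": [0,0,0]}'>/dev/null;python3 f.py;
```

```text
t 22.45 axial 10.10 lat -1.22 z 0.18 | bedx -64.7 lat -0.7 z 38.5
t 22.75 axial 10.31 lat -0.18 z -0.05 | bedx -64.7 lat -0.7 z 38.5
```

```bash
python3 -m creep '{"translation": [[-1,0,0],[-2,0,0],[-5,0,0],[-10,0,0],[-15,0,0],[0,0,-20],[0,0,-40],[0,0,-40],[0,0,0],[0,0,0]], "rotation": [[0,0,0],[0,0,0],[0,0,0],[0,0,0],[0,0,0],[0,0,0],[0,0,0],[0,0,0],[0,0,0],[0,0,0]], "claw": [0,0,0,0,0,0,0,0,0,0]}';python3 f.py
python3 -m creep '{"translation": [[-30,20,-20],[-40,30,-20],[-40,0,0],[-40,0,0],[-40,0,0],[0,0,0],[0,0,0]], "rotation": [[0,0,0],[0,0,0],[0,0,0],[0,0,0],[0,0,0],[0,0,0],[0,0,0]], "claw": [0,0,0,0,0,0,0]}'
python3 - <<'E'
from bench import *; import cv2
for n in("side","top"):
    s=snapshot(n); c=s["frame"][:,:,::-1]
    cv2.imwrite(f"pics/{n}6f.png",c)
    u0,v0=(205,190) if n=='side' else (190,130)
    cv2.imwrite(f"pics/{n}6.png",cv2.resize(c[v0:v0+75,u0:u0+115],None,fx=7,fy=7,interpolation=cv2.INTER_CUBIC))
E
```

```text
time: 23.75
tool_pos: [641.1, 108.1, 140.5]
tcp_rot: [179.8, 0.0, 101.4]
ft_force: [-0.6, 0.0, -0.4]
finger_gap: -0.1
t 23.75 axial -0.15 lat -0.60 z -0.43 | bedx -97.0 lat 0.6 z 140.5
time: 24.45
tool_pos: [722.5, -66.6, 174.5]
tcp_rot: [-179.8, -0.1, 101.3]
ft_force: [0.4, 0.4, -0.6]
finger_gap: 0.0
```

View pics/side6.png

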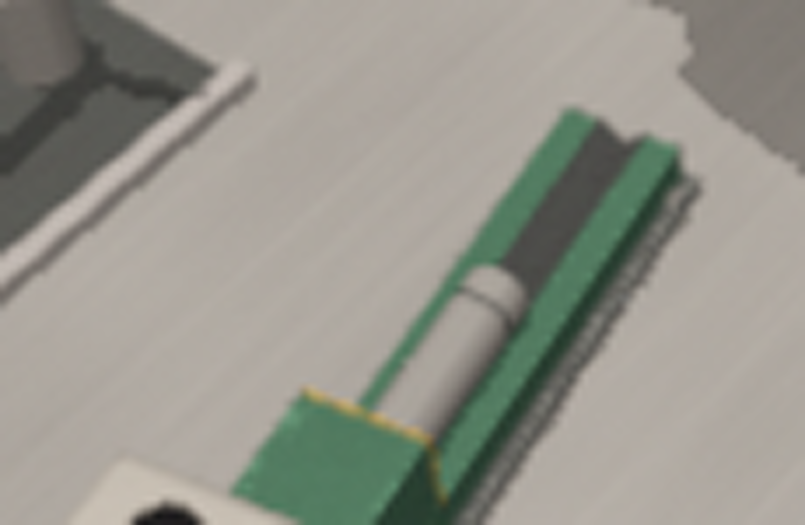

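View pics/top6f.png

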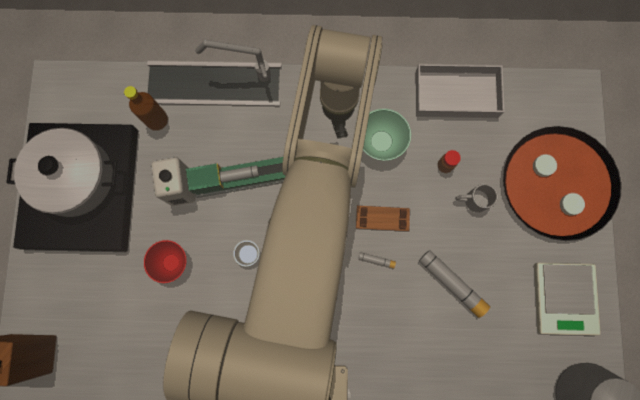

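```bash
python3 - <<'E'
from h import *
a=cv2.imread('pics/side5f.png');b=cv2.imread('pics/side6f.png')
# tail patch template match: patch around tail in 5, predict location for shifts 70..86
from scipy.ndimage import map_coordinates
u=np.array([np.cos(np.radians(101.4)),np.sin(np.radians(101.4)),0]);w=np.array([u[1],-u[0],0])
A=a.astype(float);B=b.astype(float)
tail=np.array([648,66,58.])  # approx top of tail, side frame
g=[(i,j) for i in np.arange(-12,30,1.) for j in np.arange(-10,10,1.)]
P=np.array([tail+i*u+j*w for i,j in g])
def smp(I,P):
    q=proj('side',P);return np.stack([map_coordinates(I[:,:,k],[q[:,1],q[:,0]],order=1) for k in range(3)],1)
t=smp(A,P)
D=np.arange(70,90,.5); e=[np.abs(smp(B,P+d*u)-t).mean() for d in D]
i=int(np.argmin(e));print(D[i],e[i],list(zip(D[i-4:i+5],np.round(e[i-4:i+5],1))))
E
```

```text
80.5 14.260433685191883 [(np.float64(78.5), np.float64(18.2)), (np.float64(79.0), np.float64(16.9)), (np.float64(79.5), np.float64(15.6)), (np.float64(80.0), np.float64(14.7)), (np.float64(80.5), np.float64(14.3)), (np.float64(81.0), np.float64(14.6)), (np.float64(81.5), np.float64(15.5)), (np.float64(82.0), np.float64(16.7)), (np.float64(82.5), np.float64(18.1))]
```

```bash
python3 -c "
from bench import *
print(hand_in()); print(sense()['time'])"
```

```text
the job is handed in; nothing more can be done
None
the job is handed in; nothing more can be done
```

The spindle is lying in the V-groove with its brass nose inside the drive head against the sprung stop. I handed the job in at about 24.5 s, and no verdict was reported.

- **Pick and place:** I took the 150 mm spindle from the wooden rest, not the small or large look-alike. It was lowered until contact was felt in the groove, then released.
- **Pressing the stop:** With closed fingers I pushed the tail along at about 5.4 N of sliding friction. The stop came up with the nose about 43–45 mm inside the mouth. I pressed until the push held at about 10.2 N, so roughly 4.8 N on the stop, then backed off and lifted clear.

**Last checks:**
- The side picture shows the spindle straight in the groove with its front end inside the hood.
- Matching the tail between the pictures before and after the push gave 80.5 mm of travel, against 81–82 mm by the arm. A small spring-back on release can't be ruled out, as the difference is within measuring error.
- In the last top view, the bowls, small white cup, jar and mug look unmoved, but the arm hides the spoon, so I couldn't check it.
- I didn't measure the remaining force on the stop after letting go.
- The two cameras disagreed by about 4 mm across the bed. I settled that from where the fingers closed centred on the spindle in the rest.

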